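# Try the glue-syringe plungers and reject the one that binds

### The job

Try the three glue-syringe plungers in the stand: gently push each one down through its stroke, and leave it fully home if it slides evenly all the way. One of the three binds partway: as soon as its resistance rises, stop, do not force it, and once all three have been tried, pull that plunger out and put it, rod down, in the empty steel tin. Keep the tin upright and leave everything else on the bench where it is.

Things in the scene. Friction and masses are not known exactly. Their poses are not given: they have to be found in the camera images.
- plunger_1: White plastic syringe plunger (60 g), loose in a barrel of the stand: a round rod 16 mm thick and 78 mm long with a flat round cap on top, 30 mm in diameter, 8 mm thick (86 mm overall). Origin: centre of the rod's lower end; z runs up to the cap. At the start the cap's underside is 40 mm above the barrel's rim. Nothing in the barrel holds it: it pulls straight up by its cap.
- cap_1 (a point): Centre of the top face of plunger_1's cap (86 mm above the plunger's origin).
- mouth_1 (a point): Centre of the rim of plunger_1's barrel, 100 mm above the bench, on its upright axis. Of the three plungers a good one slides down with an even drag of about 3 N for 40 mm, until its cap lies on the rim, and stays there. The one that binds: after 10 to 24 mm the resistance climbs by 2.5 N per mm; let go, it springs back to about where the climb began.
- plunger_2: White plastic syringe plunger (60 g), loose in a barrel of the stand: a round rod 16 mm thick and 78 mm long with a flat round cap on top, 30 mm in diameter, 8 mm thick (86 mm overall). Origin: centre of the rod's lower end; z runs up to the cap. At the start the cap's underside is 40 mm above the barrel's rim. Nothing in the barrel holds it: it pulls straight up by its cap.
- cap_2 (a point): Centre of the top face of plunger_2's cap (86 mm above the plunger's origin).
- mouth_2 (a point): Centre of the rim of plunger_2's barrel, 100 mm above the bench, on its upright axis. Of the three plungers a good one slides down with an even drag of about 3 N for 40 mm, until its cap lies on the rim, and stays there. The one that binds: after 10 to 24 mm the resistance climbs by 2.5 N per mm; let go, it springs back to about where the climb began.
- plunger_3: White plastic syringe plunger (60 g), loose in a barrel of the stand: a round rod 16 mm thick and 78 mm long with a flat round cap on top, 30 mm in diameter, 8 mm thick (86 mm overall). Origin: centre of the rod's lower end; z runs up to the cap. At the start the cap's underside is 40 mm above the barrel's rim. Nothing in the barrel holds it: it pulls straight up by its cap.
- cap_3 (a point): Centre of the top face of plunger_3's cap (86 mm above the plunger's origin).
- mouth_3 (a point): Centre of the rim of plunger_3's barrel, 100 mm above the bench, on its upright axis. Of the three plungers a good one slides down with an even drag of about 3 N for 40 mm, until its cap lies on the rim, and stays there. The one that binds: after 10 to 24 mm the resistance climbs by 2.5 N per mm; let go, it springs back to about where the climb began.
- stand: Wooden block, 90 x 230 x 40 mm, fixed to the bench, holding three grey upright syringe barrels in a row, 70 mm apart along its y axis (outer diameter 28 mm, bore 18 mm, rims 100 mm above the bench). Origin: centre of its underside on the bench; z up. Any one of the three barrels can be the one that binds; it cannot be seen.
- tin: Open steel tin for rejects, outer diameter 84 mm at the rim, narrower at the foot, 65 mm high, wall 3 mm, 0.25 kg, loose on the bench on the left or the right of the stand. Origin: centre of its underside; z up.
- jar: Bystander: closed glass jar with a steel lid, 64 mm in diameter, 85 mm high, on the other side of the stand from the tin. Origin: centre of its underside.
- glue: Bystander: white glue bottle, 60 mm in diameter, 150 mm high, beyond the stand. Origin: centre of its underside.
- driver: Bystander: screwdriver with a wooden handle, lying on the bench beyond the stand.
- hammer: Bystander: hammer with a wooden handle, lying on the bench beyond the stand on the right.
- brush: Bystander: brush lying on the bench between the robot and the stand, on the left.
- offcut: Bystander: wood offcut, 120 x 45 x 30 mm, lying between the robot and the stand, on the right. Origin: centre of its underside.
There are look-alikes about, which are no part of the job. Leave any blue or red look-alike of the tin alone.

How it is judged:
By the outcome, as a careful person would: the job done as asked, in the order asked, and still so for the second after the job is handed in, with the robot touching nothing.
It also fails if it takes over 64 s, if anything falls off the work surface, if the arm or the gripper's body presses on something with over 40 N, if the wrist force passes 120 N, or if a joint passes its speed limit or range.

### The arm

A 7-joint arm with a two-finger parallel gripper is mounted at the origin on the work surface. World frame = base frame: x ahead of the robot, y to its left, z up, the work surface at z = 0. Lengths are in m, angles in degrees, forces in N, time in s.
With the tool pointing down it reaches from about 0.425 to 0.875 m from the base axis. Payload 4.7 kg.
Tool frame: the origin (TCP) lies midway between the tips of the shut fingers; the grasp point (between the pads) lies 19 mm behind it; z points along the fingers, y is the direction in which the jaws open and shut (so a half turn about z gives the same grasp; the last joint's range is limited). The gripper opens to 87 mm and grips with 3 to 60 N. Pads are 19 mm wide; open, the fingers measure 117 mm over their backs; the gripper's body (75 mm by 190 mm) begins 51 mm behind the grasp point.
Start: joints at [-65.999, 18.392, -4.016, 83.108, 1.295, 78.541, -3.26], TCP at [0.256, 0.597, 0.223] pointing down, gripper open.
Joint ranges: [-163.93, 163.93], [-17.29, 119.83], [-79.2, 71.16], [3.27, 140.29], [-89.18, 269.18], [5.43, 117.66], [-154.24, 154.24]. Speed limits (degrees/s): [147.25, 147.25, 180, 180, 180, 180, 180].

### API

Orientations are given as [roll, pitch, yaw] about the fixed x, y, z axes, in that order (R = Rz(yaw) Ry(pitch) Rx(roll)).
In Python, from cell import env gives the robot as it stands. The module is installed in compiled form; this text tells all that it offers.
- The arm moves only by the tool servo_tool, never from a script. Its argument "plan" is a list of rows, each a list of 3 entries, a list of its own where there are three numbers: the opening, from 0 (shut) to 1 (fully open), then the shift along the tool's x, y, z in cm, then the turn, a rotation vector about the tool's x, y, z in degrees. A call has 1 to 20 rows; each row shifts and turns the pose as measured when the row begins, along the tool's axes as they then stand; what a row does not reach is not made up. A row lasts 1/12 s, in which the tool goes at most 41.7 mm and 7.16 degrees, less where a joint would pass 70% of its speed; a pose out of reach is approached as far as the arm can. A call is refused whole if a number of a shift passes 4.17 or a number of a turn 7.16, either way. A call with a gripper value outside its range is refused whole. The fingers move at their own pace and stop on an object; "force" is the grip in N (left out, the last holds). Time passes only in rows, so rows that do not move let the fingers close. It gives the time, the measured TCP pose, the force and the opening at its end, in the units of the state.
- env.get_obs(): the state, without advancing time (a new reading comes with each control period).
- env.read_camera(name): name is "scene" or "top"; returns a dict with "image" (480x640x3 uint8, blue, green, red), "fx", "fy", "cx", "cy" (pixels), "rvec" (rotation vector, rad) and "tvec" (3), from world to camera coordinates, as OpenCV has them. Camera axes: x right, y down, z forward; pixel columns grow to the right and rows downward; lengths in m; the calibration is good to about 2 mm. A picture is of the moment at which its call begins. There is no depth.
- env.sign_off(): hands the job in, once; it reports no verdict.
The state is a dict: "time_s": time; "qpos": joint angles; "joint_velocities": joint speeds; "effort": joint torques, N m; "tool_pos": TCP position; "tool_rot": TCP orientation; "force": force on the tool from outside, world axes, zero at the start; "wrist_torque": the same for the moment, N m; "grip_width": finger opening in m.
Only numpy, scipy, OpenCV 4.12 (cv2) and the standard library are available. Lean on these libraries where they do the work, as an engineer would, in place of code of your own. Each camera call takes 0.05 s, during which the arm holds its last target. There are 200 camera calls.

## Working session

There is one attempt and no reset: what is moved stays moved. The work goes in short steps, Python scripts to look and compute and a tool call to move; the robot and the scene stay as the last step left them, time stands still between calls to the robot, and variables do not carry over. Pictures are saved under pics/ and viewed, about 8 in all and at most 12, crops included, and the job is handed in when it is done.

Besides the shell and the picture viewer there is one more tool, called after "Request:" by a JSON object that holds its "op" and its "data", one argument or row to a line. servo_tool: Moves the arm, as the interface text tells. Its arguments: {"type":"object","properties":{"plan":{"type":"array"},"force":{"type":"number"}},"required":["plan"]}

```bash
mkdir -p pics; cat > h.py <<'E'
import numpy as np,cv2
from cell import env
def cam(n):
    c=env.read_camera(n);K=np.array([[c['fx'],0,c['cx']],[0,c['fy'],c['cy']],[0,0,1.]]);R=cv2.Rodrigues(np.array(c['rvec'],float))[0]
    return c['image'],K,R,np.array(c['tvec'],float).ravel()
def at_z(C,u,v,z):
    _,K,R,t=C;d=R.T@np.linalg.inv(K)@[u,v,1];o=-R.T@t
    return o+d*(z-o[2])/d[2]
def px(C,p):
    _,K,R,t=C;q=K@(R@np.array(p)+t);return q[:2]/q[2]
E
python3 - <<'E'
from h import *
for n in('scene','top'):
    C=cam(n);cv2.imwrite(f'pics/{n}0.png',C[0]);print(n,-C[2].T@C[3],C[1][0,0])
o=env.get_obs();print(o)
E
```

```text
scene [ 1.5011706  -0.46519489  0.77453924] 606.4420689542301
top [0.42232734 0.01659091 1.37997411] 487.69826703984705
{'time_s': 0.1, 'qpos': array([-66.00059455,  18.43432851,  -4.01538321,  83.16750675,
         1.29744973,  78.54058421,  -3.259859  ]), 'joint_velocities': array([ 0.00558393, -0.05113364, -0.05411979, -0.15821749,  0.02533045,
       -0.05558429, -0.028692  ]), 'effort': array([-4.37469535e-04, -4.92571771e+01, -4.05971417e-01, -3.13397884e+01,
       -6.40859362e-02,  3.93627130e-02,  6.72024476e-05]), 'tool_pos': array([0.25584235, 0.59699995, 0.22157991]), 'tool_rot': array([-1.79902947e+02,  7.87444293e-03,  1.56810676e+02]), 'force': array([ 0.18017523,  0.1775384 , -0.16451722]), 'wrist_torque': array([0.00755941, 0.01966914, 0.00593136]), 'grip_width': 0.08701746869643251}
```

View pics/scene0.png

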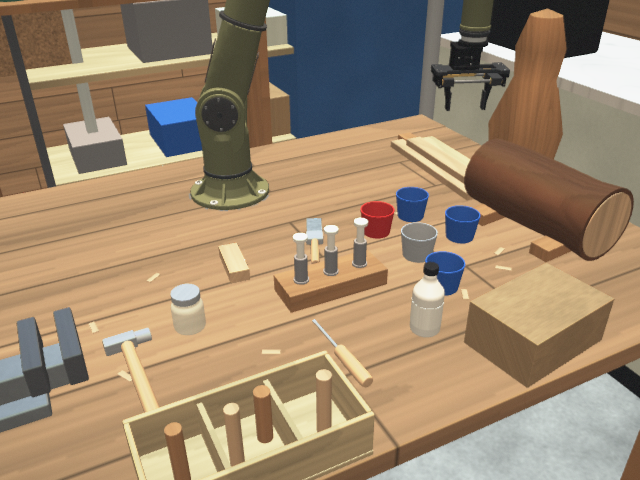

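View pics/top0.png

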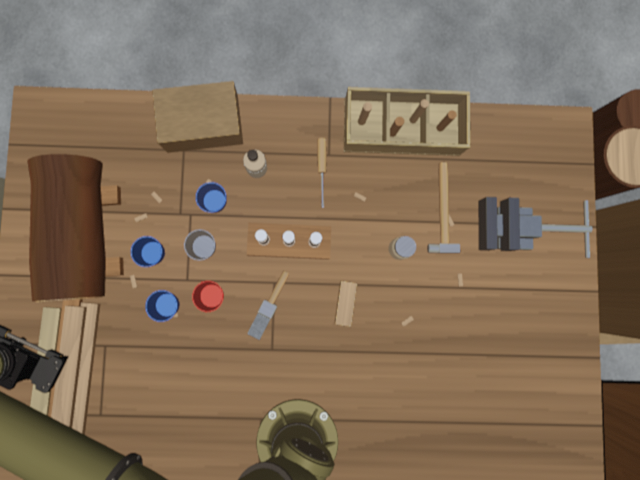

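Top view: the white caps are near (261,237), (289,238) and (316,239), and the grey tin is near (200,245) with blue and red tins around it. The jar is at (404,246). In the scene view the caps are near (300,238), (331,230) and (361,223), and the tin is at (418,241).

```bash
python3 - <<'E'
from h import *
def blobs(C,box,lo):
    x0,y0,x1,y1=box;g=C[0][y0:y1,x0:x1].min(2);n,l,s,c=cv2.connectedComponentsWithStats((g>lo).astype(np.uint8))
    return [(c[i]+[x0,y0],s[i]) for i in range(1,n) if s[i][4]>30]
T=cam('top');S=cam('scene')
for n,C,box in(('top',T,(245,222,335,255)),('scene',S,(285,210,375,300))):
  for lo in(150,185,):
    for c,s in blobs(C,box,lo): print(n,lo,c.round(1),s[:5],at_z(C,*c,.148).round(4))
# tin rim, z=.065
x0,y0=178,222;im=T[0][y0:270,x0:224]
cv2.imwrite('pics/tin.png',np.hstack([cv2.resize(im,None,fx=8,fy=8)[:380],cv2.resize(T[0][222:262,245:335],None,fx=4.8,fy=4.8)[:380,:430] if 0 else cv2.resize(T[0][222:270,245:335],(430,380))]))
for p in((200,245),): print('tin',at_z(T,*p,.065))
print('tin scene',at_z(S,418,236,.065))
print('mm/px', 1/487.7*1.23)
E
```

```text
top 150 [260.6 235.2] [ 10   7  12  13 122] [0.545  0.1065 0.148 ]
top 150 [288.2 236.4] [ 38   9  12  12 119] [0.5438 0.0364 0.148 ]
top 150 [315.6 237.5] [ 65  10  12  12 117] [ 0.543  -0.0332  0.148 ]
top 185 [260.6 235. ] [ 10   8  12  11 100] [0.5454 0.1064 0.148 ]
top 185 [288.1 236.2] [38  9 11 12 98] [0.5443 0.0367 0.148 ]
top 185 [315.6 237.6] [66 10 11 12 96] [ 0.5429 -0.0333  0.148 ]
scene 150 [360.3 221.1] [69  7 14  9 96] [0.5489 0.1052 0.148 ]
scene 150 [311.3 234.3] [  7   8  31  42 546] [ 0.5498 -0.0095  0.148 ]
scene 150 [330.7 228.5] [ 39  15  15   8 103] [0.5472 0.0362 0.148 ]
scene 150 [299.7 257. ] [ 9 44 13  6 31] [ 0.6154 -0.0662  0.148 ]
scene 185 [360.3 220.8] [69  7 14  8 87] [0.5478 0.1059 0.148 ]
scene 185 [330.7 228.4] [39 15 15  8 93] [0.5469 0.0364 0.148 ]
scene 185 [308.6 234.7] [  8  16  30  15 249] [ 0.5484 -0.0149  0.148 ]
tin [0.52183579 0.2739504  0.065     ]
tin scene [0.54301307 0.26191585 0.065     ]
mm/px 0.0025220422390814026
```

View pics/tin.png

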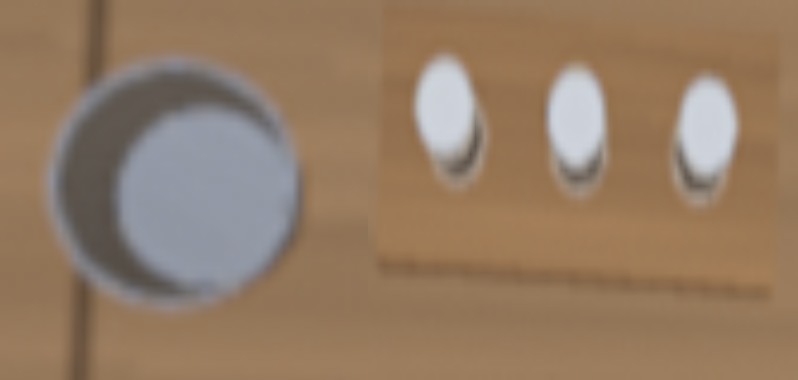

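Request:
{"op": "servo_tool", "data": {
  "plan": [
    [0,[0,0,0],[0,0,6.7]],
    [0,[0,0,0],[0,0,6.7]],
    [0,[0,0,0],[0,0,6.7]],
    [0,[0,0,0],[0,0,6.7]],
    [0,[0,0,0],[0,0,6.7]],
    [0,[0,0,0],[0,0,6.7]],
    [0,[0,0,0],[0,0,6.7]],
    [0,[0,0,0],[0,0,6.7]],
    [0,[0,0,0],[0,0,6.7]],
    [0,[0,0,0],[0,0,6.7]],
    [0,[0,0,0],[0,0,0]]
  ]
}}

```text
time_s: 1.12
tool_pos: [0.2552, 0.5952, 0.218]
tool_rot: [-179.8, 0.4, 86.5]
force: [-1.0, -0.5, 0.2]
grip_width: 0.0214
```

```bash
python3 - <<'E'
from h import *
print(env.get_obs()['qpos'])
S=cam('scene');T=cam('top')
def fit(C,box):
    x0,y0,x1,y1=box;im=cv2.resize(C[0][y0:y1,x0:x1],None,fx=8,fy=8,interpolation=cv2.INTER_CUBIC)
    for p,col in(((.5234,.276),(0,255,0)),((.53,.27),(0,0,255))):
        for r,z in((.042,.065),):
            a=np.linspace(0,2*np.pi,60);P=np.array([(px(C,(p[0]+r*np.cos(t),p[1]+r*np.sin(t),z))-[x0,y0]+.5)*8 for t in a])
            cv2.polylines(im,[P.astype(np.int32)],1,col,1)
    return im
cv2.imwrite('pics/fit.png',np.hstack([fit(S,(393,218,443,268)),fit(T,(175,220,225,270))]))
E
```

```text
[-73.17010016  18.41797531   5.13957041  83.6898708   -1.66406511
  78.42944686 -71.45271353]
```

View pics/fit.png

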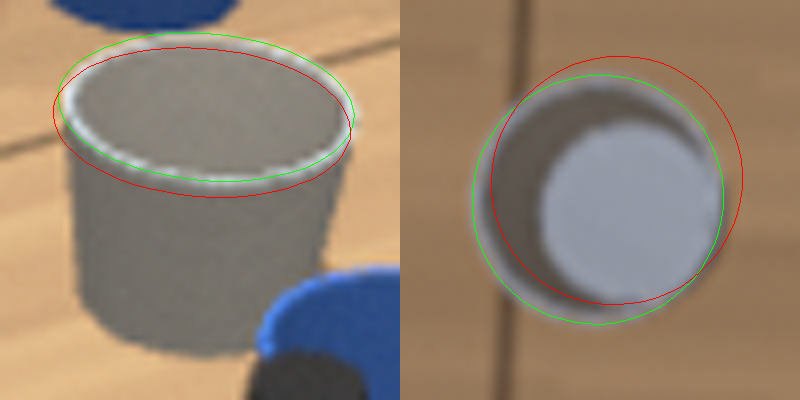

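The green circle at (0.5234, 0.276) matches the tin's rim in both views.

Request:
{"op": "servo_tool", "data": {
  "plan": [
    [0,[0,0,0],[0,0,-3.5]],
    [0,[-3.0,1.8,0],[0,0,0]],
    [0,[-3.0,1.8,0],[0,0,0]],
    [0,[-3.0,1.8,0],[0,0,0]],
    [0,[-3.0,1.8,0],[0,0,0]],
    [0,[-3.0,1.8,0],[0,0,0]],
    [0,[-3.0,1.8,0],[0,0,0]],
    [0,[-3.0,1.8,0],[0,0,0]],
    [0,[-3.0,1.8,0],[0,0,0]],
    [0,[-3.0,1.8,0],[0,0,0]],
    [0,[-3.0,1.8,0],[0,0,0]],
    [0,[-3.0,1.8,0],[0,0,0]],
    [0,[-3.0,1.8,0],[0,0,0]],
    [0,[-3.0,1.8,0],[0,0,0]],
    [0,[-3.0,1.8,0],[0,0,0]],
    [0,[-3.0,1.8,0],[0,0,0]],
    [0,[0,0,0],[0,0,0]]
  ]
}}

```text
time_s: 2.63
tool_pos: [0.5523, 0.139, 0.2182]
tool_rot: [-179.9, 0.3, 94.6]
force: [-0.2, -1.1, 0.4]
grip_width: 0.0005
```

Request:
{"op": "servo_tool", "data": {
  "plan": [
    [0,[0,0,0],[0,0,4.6]],
    [0,[-2.0,-0.3,1.5],[0,0,0]],
    [0,[-1.2,-0.3,1.5],[0,0,0]],
    [0,[0,0,1.2],[0,0,0]],
    [0,[0,0,0],[0,0,0]],
    [0,[0,0,0],[0,0,0]]
  ]
}}

```text
time_s: 3.13
tool_pos: [0.5482, 0.1033, 0.1756]
tool_rot: [179.9, 0.2, 90.2]
force: [0.6, 0.3, 0.9]
grip_width: 0.0004
```

Request:
{"op": "servo_tool", "data": {
  "plan": [
    [0,[0.25,-0.1,1.0],[0,0,0]],
    [0,[0,0,0.8],[0,0,0]],
    [0,[0,0,0.3],[0,0,0]],
    [0,[0,0,0.3],[0,0,0]],
    [0,[0,0,0.2],[0,0,0]]
  ]
}}

```text
time_s: 3.55
tool_pos: [0.548, 0.111, 0.1487]
tool_rot: [179.8, 0.1, 90.7]
force: [0.5, -0.8, -0.3]
grip_width: 0.0006
```

Request:
{"op": "servo_tool", "data": {
  "plan": [
    [0,[-0.45,-0.1,0],[0,0,0]],
    [0,[0,0,0],[0,0,0]],
    [0,[0,0,0.2],[0,0,0]],
    [0,[0,0,0.2],[0,0,0]],
    [0,[0,0,0.2],[0,0,0]]
  ]
}}

```text
time_s: 3.97
tool_pos: [0.5487, 0.1068, 0.1443]
tool_rot: [179.6, 0.0, 90.8]
force: [-0.3, 0.0, 1.4]
grip_width: 0.0003
```

Request:
{"op": "servo_tool", "data": {
  "plan": [
    [0,[0,0,0.2],[0,0,0]],
    [0,[0,0,0.2],[0,0,0]],
    [0,[0,0,0.2],[0,0,0]]
  ]
}}

```text
time_s: 4.22
tool_pos: [0.5492, 0.1064, 0.1385]
tool_rot: [179.5, 0.0, 90.7]
force: [-0.0, 0.3, 2.7]
grip_width: 0.0007
```

Request:
{"op": "servo_tool", "data": {
  "plan": [
    [0,[0,0,0.1],[0,0,0]],
    [0,[0,0,0.1],[0,0,0]]
  ]
}}

```text
time_s: 4.38
tool_pos: [0.549, 0.1064, 0.136]
tool_rot: [179.5, 0.0, 90.7]
force: [0.6, -0.3, 2.1]
grip_width: 0.0007
```

Request:
{"op": "servo_tool", "data": {
  "plan": [
    [0,[0,0,0.1],[0,0,0]],
    [0,[0,0,0.1],[0,0,0]]
  ]
}}

```text
time_s: 4.55
tool_pos: [0.549, 0.1064, 0.1338]
tool_rot: [179.6, 0.0, 90.7]
force: [-0.4, -1.1, 2.4]
grip_width: 0.0002
```

Request:
{"op": "servo_tool", "data": {
  "plan": [
    [0,[0,0,0.1],[0,0,0]],
    [0,[0,0,0.1],[0,0,0]]
  ]
}}

```text
time_s: 4.72
tool_pos: [0.5489, 0.1064, 0.1315]
tool_rot: [179.6, 0.0, 90.7]
force: [-0.7, -0.1, 2.6]
grip_width: 0.0007
```

Request:
{"op": "servo_tool", "data": {
  "plan": [
    [0,[0,0,0.1],[0,0,0]],
    [0,[0,0,0.1],[0,0,0]]
  ]
}}

```text
time_s: 4.88
tool_pos: [0.5489, 0.1064, 0.1293]
tool_rot: [179.6, 0.0, 90.8]
force: [-1.1, -1.0, 2.5]
grip_width: 0.0005
```

Request:
{"op": "servo_tool", "data": {
  "plan": [
    [0,[0,0,0.1],[0,0,0]],
    [0,[0,0,0.1],[0,0,0]]
  ]
}}

```text
time_s: 5.05
tool_pos: [0.5489, 0.1064, 0.1271]
tool_rot: [179.6, 0.0, 90.8]
force: [-0.3, 0.3, 3.2]
grip_width: 0.0002
```

Request:
{"op": "servo_tool", "data": {
  "plan": [
    [0,[0,0,0.1],[0,0,0]],
    [0,[0,0,0.1],[0,0,0]]
  ]
}}

```text
time_s: 5.22
tool_pos: [0.5488, 0.1064, 0.1249]
tool_rot: [179.6, 0.0, 90.7]
force: [-0.5, -0.2, 3.6]
grip_width: 0.0004
```

Request:
{"op": "servo_tool", "data": {
  "plan": [
    [0,[0,0,0.1],[0,0,0]],
    [0,[0,0,0.1],[0,0,0]]
  ]
}}

```text
time_s: 5.38
tool_pos: [0.5488, 0.1064, 0.1227]
tool_rot: [179.6, 0.0, 90.8]
force: [-0.4, -0.0, 3.4]
grip_width: 0.0009
```

Request:
{"op": "servo_tool", "data": {
  "plan": [
    [0,[0,0,0.1],[0,0,0]],
    [0,[0,0,0.1],[0,0,0]]
  ]
}}

```text
time_s: 5.55
tool_pos: [0.5488, 0.1064, 0.1205]
tool_rot: [179.6, 0.0, 90.8]
force: [-0.3, -0.2, 3.1]
grip_width: 0.0006
```

Even past 24 mm, so this one is good. I'll push it down to near home.

Request:
{"op": "servo_tool", "data": {
  "plan": [
    [0,[0,0,0.15],[0,0,0]],
    [0,[0,0,0.15],[0,0,0]],
    [0,[0,0,0.15],[0,0,0]],
    [0,[0,0,0.15],[0,0,0]],
    [0,[0,0,0.15],[0,0,0]],
    [0,[0,0,0.1],[0,0,0]],
    [0,[0,0,0.1],[0,0,0]]
  ]
}}

```text
time_s: 6.13
tool_pos: [0.5486, 0.1064, 0.1097]
tool_rot: [179.6, 0.0, 90.8]
force: [-0.3, -0.3, 2.3]
grip_width: 0.0004
```

Request:
{"op": "servo_tool", "data": {
  "plan": [
    [0,[0,0,0.1],[0,0,0]],
    [0,[0,0,0.1],[0,0,0]],
    [0,[0,0,0.1],[0,0,0]]
  ]
}}

```text
time_s: 6.38
tool_pos: [0.5486, 0.1064, 0.1085]
tool_rot: [179.7, -0.0, 90.8]
force: [-3.7, -0.9, 11.1]
grip_width: 0.0002
```

Home: the force rose at z = 0.1085, which matches the rim plus the cap. Next, the middle plunger.

Request:
{"op": "servo_tool", "data": {
  "plan": [
    [0,[0,0,-2.0],[0,0,0]],
    [0,[0,0,-2.0],[0,0,0]],
    [0,[0,0,-1.6],[0,0,0]],
    [0,[-2.3,0,0],[0,0,0.8]],
    [0,[-2.3,-0.1,0],[0,0,0]],
    [0,[-1.6,0,0],[0,0,0]],
    [0,[0,0,0],[0,0,0]],
    [0,[0,0,0],[0,0,0]]
  ]
}}

```text
time_s: 7.05
tool_pos: [0.5468, 0.0442, 0.1641]
tool_rot: [179.7, 0.0, 90.1]
force: [-0.5, 1.4, -0.6]
grip_width: 0.0004
```

Request:
{"op": "servo_tool", "data": {
  "plan": [
    [0,[-0.6,0,0.4],[0,0,0]],
    [0,[0,0,0.4],[0,0,0]],
    [0,[0,0,0.3],[0,0,0]],
    [0,[0,0,0.1],[0,0,0]],
    [0,[0,0,0],[0,0,0]]
  ]
}}

```text
time_s: 7.47
tool_pos: [0.546, 0.042, 0.1489]
tool_rot: [179.9, -0.0, 90.4]
force: [0.3, 0.6, 0.0]
grip_width: 0.0003
```

Request:
{"op": "servo_tool", "data": {
  "plan": [
    [0,[-0.4,0,-0.1],[0,0,0]],
    [0,[-0.3,0,0],[0,0,0]],
    [0,[0,0,0],[0,0,0]],
    [0,[0,0,0.2],[0,0,0]],
    [0,[0,0,0.2],[0,0,0]]
  ]
}}

```text
time_s: 7.88
tool_pos: [0.5466, 0.0358, 0.1463]
tool_rot: [179.8, -0.0, 90.5]
force: [-0.3, 0.5, 1.9]
grip_width: 0.0003
```

Request:
{"op": "servo_tool", "data": {
  "plan": [
    [0,[0,0,0.2],[0,0,0]],
    [0,[0,0,0.2],[0,0,0]],
    [0,[0,0,0.15],[0,0,0]],
    [0,[0,0,0.1],[0,0,0]]
  ]
}}

```text
time_s: 8.22
tool_pos: [0.5474, 0.0358, 0.1402]
tool_rot: [179.7, -0.1, 90.5]
force: [-0.2, -0.3, 1.8]
grip_width: 0.0007
```

Request:
{"op": "servo_tool", "data": {
  "plan": [
    [0,[0,0,0.1],[0,0,0]],
    [0,[0,0,0.1],[0,0,0]]
  ]
}}

```text
time_s: 8.38
tool_pos: [0.5475, 0.0358, 0.138]
tool_rot: [179.7, -0.1, 90.5]
force: [0.3, -0.1, 2.0]
grip_width: 0.0002
```

Request:
{"op": "servo_tool", "data": {
  "plan": [
    [0,[0,0,0.1],[0,0,0]],
    [0,[0,0,0.1],[0,0,0]]
  ]
}}

```text
time_s: 8.55
tool_pos: [0.5475, 0.0359, 0.1358]
tool_rot: [179.7, -0.1, 90.5]
force: [-0.7, 0.9, 1.6]
grip_width: 0.0005
```

Request:
{"op": "servo_tool", "data": {
  "plan": [
    [0,[0,0,0.1],[0,0,0]],
    [0,[0,0,0.1],[0,0,0]]
  ]
}}

```text
time_s: 8.72
tool_pos: [0.5475, 0.0359, 0.1336]
tool_rot: [179.7, -0.1, 90.5]
force: [-0.2, 0.5, 2.2]
grip_width: 0.0005
```

Request:
{"op": "servo_tool", "data": {
  "plan": [
    [0,[0,0,0.1],[0,0,0]],
    [0,[0,0,0.1],[0,0,0]]
  ]
}}

```text
time_s: 8.88
tool_pos: [0.5478, 0.0359, 0.1318]
tool_rot: [179.7, -0.1, 90.5]
force: [-0.5, 0.2, 6.2]
grip_width: 0.0005
```

The force jumped to 6.2 N. I'll hold still for a moment to confirm it.

Request:
{"op": "servo_tool", "data": {
  "plan": [
    [0,[0,0,0],[0,0,0]]
  ]
}}

```text
time_s: 8.97
tool_pos: [0.5479, 0.0359, 0.1319]
tool_rot: [179.7, -0.1, 90.5]
force: [-0.6, -0.9, 1.7]
grip_width: 0.0005
```

Request:
{"op": "servo_tool", "data": {
  "plan": [
    [0,[0,0,0.08],[0,0,0]]
  ]
}}

```text
time_s: 9.05
tool_pos: [0.548, 0.0359, 0.1315]
tool_rot: [179.7, -0.1, 90.5]
force: [-2.4, 0.4, 8.1]
grip_width: 0.0002
```

The middle one binds: 8.1 N after another 0.4 mm. Backing off now and moving to the third.

Request:
{"op": "servo_tool", "data": {
  "plan": [
    [0,[0,0,-1.0],[0,0,0]],
    [0,[0,0,-1.6],[0,0,0]],
    [0,[0,0,-0.8],[0,0,0]],
    [0,[-2.3,-0.1,0],[0,0,0.5]],
    [0,[-2.3,-0.1,0],[0,0,0]],
    [0,[-1.6,0,0],[0,0,0]],
    [0,[-0.4,0,0],[0,0,0]],
    [0,[0,0,0],[0,0,0]],
    [0,[0,0,0],[0,0,0]]
  ]
}}

```text
time_s: 9.8
tool_pos: [0.5451, -0.0299, 0.167]
tool_rot: [179.8, -0.1, 90.2]
force: [-0.1, -0.4, 0.5]
grip_width: 0.0002
```

Request:
{"op": "servo_tool", "data": {
  "plan": [
    [0,[-0.3,0,0.5],[0,0,0]],
    [0,[-0.1,0,0.5],[0,0,0]],
    [0,[0,0,0.4],[0,0,0]],
    [0,[0,0,0.1],[0,0,0]],
    [0,[0,0,0],[0,0,0]]
  ]
}}

```text
time_s: 10.22
tool_pos: [0.5448, -0.0295, 0.1494]
tool_rot: [179.9, -0.2, 90.5]
force: [0.6, -0.2, -0.1]
grip_width: 0.0007
```

Request:
{"op": "servo_tool", "data": {
  "plan": [
    [0,[-0.3,-0.05,-0.1],[0,0,0]],
    [0,[-0.2,0,0],[0,0,0]],
    [0,[0,0,0],[0,0,0]],
    [0,[0,0,0.2],[0,0,0]],
    [0,[0,0,0.2],[0,0,0]]
  ]
}}

```text
time_s: 10.63
tool_pos: [0.5449, -0.0342, 0.1468]
tool_rot: [179.8, -0.2, 90.6]
force: [0.1, -0.8, 1.9]
grip_width: 0.0006
```

Request:
{"op": "servo_tool", "data": {
  "plan": [
    [0,[0,0,0.2],[0,0,0]],
    [0,[0,0,0.2],[0,0,0]],
    [0,[0,0,0.15],[0,0,0]],
    [0,[0,0,0.1],[0,0,0]]
  ]
}}

```text
time_s: 10.97
tool_pos: [0.5458, -0.0343, 0.1407]
tool_rot: [179.7, -0.2, 90.6]
force: [0.8, -0.1, 1.9]
grip_width: 0.0007
```

Request:
{"op": "servo_tool", "data": {
  "plan": [
    [0,[0,0,0.1],[0,0,0]],
    [0,[0,0,0.1],[0,0,0]],
    [0,[0,0,0.1],[0,0,0]]
  ]
}}

```text
time_s: 11.22
tool_pos: [0.5459, -0.0343, 0.1375]
tool_rot: [179.7, -0.2, 90.6]
force: [-0.4, -0.2, 3.3]
grip_width: 0.0005
```

Request:
{"op": "servo_tool", "data": {
  "plan": [
    [0,[0,0,0.1],[0,0,0]],
    [0,[0,0,0.1],[0,0,0]],
    [0,[0,0,0.1],[0,0,0]]
  ]
}}

```text
time_s: 11.47
tool_pos: [0.546, -0.0343, 0.1342]
tool_rot: [179.7, -0.2, 90.6]
force: [0.2, -0.0, 2.7]
grip_width: 0.0005
```

Request:
{"op": "servo_tool", "data": {
  "plan": [
    [0,[0,0,0.1],[0,0,0]],
    [0,[0,0,0.1],[0,0,0]],
    [0,[0,0,0.1],[0,0,0]]
  ]
}}

```text
time_s: 11.72
tool_pos: [0.5459, -0.0343, 0.1309]
tool_rot: [179.7, -0.2, 90.6]
force: [-0.3, -0.2, 2.3]
grip_width: 0.0006
```

Request:
{"op": "servo_tool", "data": {
  "plan": [
    [0,[0,0,0.1],[0,0,0]],
    [0,[0,0,0.1],[0,0,0]],
    [0,[0,0,0.1],[0,0,0]]
  ]
}}

```text
time_s: 11.97
tool_pos: [0.546, -0.0342, 0.1276]
tool_rot: [179.7, -0.2, 90.6]
force: [0.2, -0.4, 2.1]
grip_width: 0.0007
```

Request:
{"op": "servo_tool", "data": {
  "plan": [
    [0,[0,0,0.1],[0,0,0]],
    [0,[0,0,0.1],[0,0,0]],
    [0,[0,0,0.1],[0,0,0]]
  ]
}}

```text
time_s: 12.22
tool_pos: [0.546, -0.0343, 0.1242]
tool_rot: [179.7, -0.2, 90.6]
force: [-0.9, 0.6, 1.7]
grip_width: -0.0002
```

Request:
{"op": "servo_tool", "data": {
  "plan": [
    [0,[0,0,0.1],[0,0,0]],
    [0,[0,0,0.1],[0,0,0]],
    [0,[0,0,0.1],[0,0,0]]
  ]
}}

```text
time_s: 12.47
tool_pos: [0.5459, -0.0342, 0.1208]
tool_rot: [179.7, -0.2, 90.6]
force: [-0.4, 0.3, 2.3]
grip_width: 0.0006
```

Request:
{"op": "servo_tool", "data": {
  "plan": [
    [0,[0,0,0.15],[0,0,0]],
    [0,[0,0,0.15],[0,0,0]],
    [0,[0,0,0.15],[0,0,0]],
    [0,[0,0,0.15],[0,0,0]],
    [0,[0,0,0.15],[0,0,0]],
    [0,[0,0,0.1],[0,0,0]],
    [0,[0,0,0.1],[0,0,0]]
  ]
}}

```text
time_s: 13.05
tool_pos: [0.5457, -0.0342, 0.1102]
tool_rot: [179.7, -0.2, 90.6]
force: [-1.1, -0.2, 2.2]
grip_width: 0.0002
```

Request:
{"op": "servo_tool", "data": {
  "plan": [
    [0,[0,0,0.1],[0,0,0]],
    [0,[0,0,0.1],[0,0,0]],
    [0,[0,0,0.1],[0,0,0]],
    [0,[0,0,0.1],[0,0,0]]
  ]
}}

```text
time_s: 13.38
tool_pos: [0.5457, -0.0342, 0.1085]
tool_rot: [179.8, -0.3, 90.6]
force: [-3.4, -0.2, 10.4]
grip_width: 0.0005
```

Third is home too. I'll lift, open the jaws and move above the middle plunger.

Request:
{"op": "servo_tool", "data": {
  "plan": [
    [0,[0,0,-2.0],[0,0,0]],
    [0,[0,0,-3.0],[0,0,0]],
    [0.7,[0,0,-3.0],[0,0,0]],
    [0.7,[2.3,0,0],[0,0,0.5]],
    [0.7,[2.3,0,0],[0,0,0]],
    [0.7,[1.6,0,0],[0,0,0]],
    [0.7,[0.5,0,0],[0,0,0]],
    [0.7,[0,0,0],[0,0,0]],
    [0.7,[0,0,0],[0,0,0]]
  ]
}}

```text
time_s: 14.13
tool_pos: [0.5436, 0.033, 0.1895]
tool_rot: [180.0, -0.2, 89.9]
force: [0.5, -0.6, 0.9]
grip_width: 0.0393
```

```bash
python3 - <<'E'
from h import *
S=cam('scene');cv2.imwrite('pics/s2.png',cv2.resize(S[0][170:330,260:450],None,fx=4,fy=4,interpolation=cv2.INTER_CUBIC)[:600])
E
```

```text
(no output)
```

View pics/s2.png

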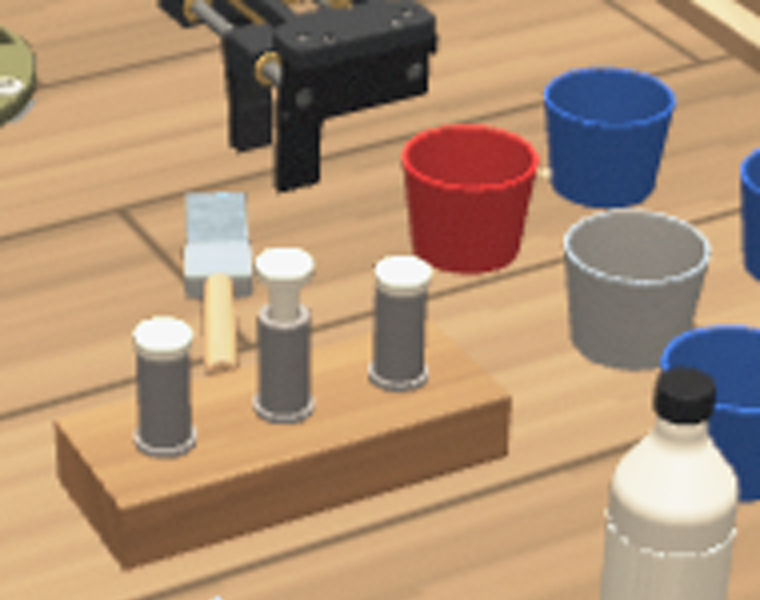

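Both outer caps lie on their rims (crop (162,335) and (403,272)), and the middle cap stands proud at (285,265). I'll descend and grip it.

Request:
{"op": "servo_tool", "data": {
  "plan": [
    [0.7,[0.3,0.2,0],[0,0,0]],
    [0.7,[0.1,0,0],[0,0,0]],
    [0.7,[0,0,2.0],[0,0,0]],
    [0.7,[0,0,2.0],[0,0,0]],
    [0.7,[0,0,1.5],[0,0,0]],
    [0.7,[0,0,1.0],[0,0,0]],
    [0.7,[0,0,0.3],[0,0,0]],
    [0.7,[0,0,0],[0,0,0]]
  ]
}}

```text
time_s: 14.85
tool_pos: [0.547, 0.0302, 0.1189]
tool_rot: [179.9, -0.1, 89.2]
force: [-0.0, -0.4, 0.0]
grip_width: 0.061
```

Request:
{"op": "servo_tool", "data": {
  "plan": [
    [0.7,[0.5,-0.1,0.3],[0,0,-0.6]],
    [0.7,[0.2,0,0.3],[0,0,0]],
    [0.7,[0,0,0],[0,0,0]],
    [0.7,[0,0,0],[0,0,0]]
  ]
}}

```text
time_s: 15.18
tool_pos: [0.5474, 0.0377, 0.1144]
tool_rot: [179.7, -0.1, 89.9]
force: [0.7, -0.4, 0.9]
grip_width: 0.0607
```

Request:
{"op": "servo_tool", "data": {
  "plan": [
    [0.7,[-0.1,-0.1,0.25],[0,0,0]],
    [0.7,[0,0,0.2],[0,0,0]],
    [0.7,[0,0,0],[0,0,0]],
    [0.2,[0,0,0],[0,0,0]],
    [0.2,[0,0,0],[0,0,0]],
    [0.2,[0,0,0],[0,0,0]],
    [0.2,[0,0,0],[0,0,0]],
    [0.2,[0,0,0],[0,0,0]],
    [0.2,[0,0,0],[0,0,0]]
  ],
  "force": 20
}}

```text
time_s: 15.93
tool_pos: [0.5465, 0.0369, 0.1111]
tool_rot: [179.7, -0.2, 89.9]
force: [-3.0, 0.1, 4.6]
grip_width: 0.0292
```

Request:
{"op": "servo_tool", "data": {
  "plan": [
    [0.2,[0,0,-0.5],[0,0,0]],
    [0.2,[0,0,-0.8],[0,0,0]],
    [0.2,[0,0,-0.8],[0,0,0]],
    [0.2,[0,0,-0.8],[0,0,0]],
    [0.2,[0,0,-0.8],[0,0,0]]
  ]
}}

```text
time_s: 16.35
tool_pos: [0.5456, 0.0364, 0.1497]
tool_rot: [179.8, -0.1, 89.9]
force: [1.1, -0.4, -0.4]
grip_width: 0.0289
```

Request:
{"op": "servo_tool", "data": {
  "plan": [
    [0.2,[0,0,-1.0],[0,0,0]],
    [0.2,[0,0,-1.0],[0,0,0]],
    [0.2,[0,0,-1.0],[0,0,0]],
    [0.2,[0,0,-1.0],[0,0,0]],
    [0.2,[0,0,-1.0],[0,0,0]],
    [0.2,[0,0,-0.5],[0,0,0]],
    [0.2,[0,0,0],[0,0,0]]
  ]
}}

```text
time_s: 16.93
tool_pos: [0.5472, 0.0364, 0.2152]
tool_rot: [179.4, -0.3, 89.9]
force: [0.3, -0.3, -1.0]
grip_width: 0.0288
```

```bash
python3 - <<'E'
from h import *
S=cam('scene');cv2.imwrite('pics/s3.png',cv2.resize(S[0][130:330,260:450],None,fx=3,fy=3,interpolation=cv2.INTER_CUBIC))
E
```

```text
(no output)
```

View pics/s3.png

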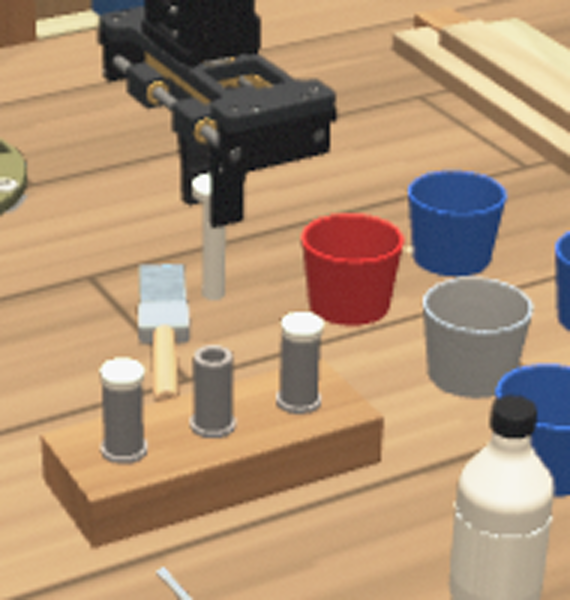

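The plunger is held upright and is clear of the empty barrel (213,360). Next, over to the tin.

Request:
{"op": "servo_tool", "data": {
  "plan": [
    [0.2,[1.0,0,0],[0,0,0]],
    [0.2,[2.0,-0.2,0],[0,0,0]],
    [0.2,[2.0,-0.2,0],[0,0,0]],
    [0.2,[2.0,-0.2,0],[0,0,0]],
    [0.2,[2.0,-0.2,0],[0,0,0]],
    [0.2,[2.0,-0.2,0],[0,0,0]],
    [0.2,[2.0,-0.2,0],[0,0,0]],
    [0.2,[2.0,-0.2,0],[0,0,0]],
    [0.2,[2.0,-0.2,0],[0,0,0]],
    [0.2,[2.0,-0.2,0],[0,0,0]],
    [0.2,[2.0,-0.2,0],[0,0,0]],
    [0.2,[1.5,-0.2,0],[0,0,0]],
    [0.2,[0,0,0],[0,0,0]],
    [0.2,[0,0,0],[0,0,0]]
  ]
}}

```text
time_s: 18.15
tool_pos: [0.5154, 0.2799, 0.2027]
tool_rot: [-179.5, 0.1, 90.0]
force: [-0.2, -0.4, -1.3]
grip_width: 0.0292
```

Request:
{"op": "servo_tool", "data": {
  "plan": [
    [0.2,[-0.2,0.5,0],[0,0,0]],
    [0.2,[-0.2,0.4,1.0],[0,0,0]],
    [0.2,[0,0,2.0],[0,0,0]],
    [0.2,[0,0,2.0],[0,0,0]],
    [0.2,[0,0,2.0],[0,0,0]],
    [0.2,[0,0,1.5],[0,0,0]],
    [0.2,[0,0,0.5],[0,0,0]],
    [0.2,[0,0,0],[0,0,0]],
    [0.2,[0,0,0],[0,0,0]]
  ]
}}

```text
time_s: 18.9
tool_pos: [0.5293, 0.2612, 0.1053]
tool_rot: [-179.5, 0.5, 89.1]
force: [0.3, 0.6, -0.4]
grip_width: 0.0287
```

Request:
{"op": "servo_tool", "data": {
  "plan": [
    [0.2,[0.8,-0.3,0],[0,0,-0.8]],
    [0.2,[0.5,-0.2,0.3],[0,0,0]],
    [0.2,[0.1,-0.1,0.6],[0,0,0]],
    [0.2,[0,0,0.6],[0,0,0]],
    [0.2,[0,0,0.3],[0,0,0]],
    [0.2,[0,0,0],[0,0,0]]
  ]
}}

```text
time_s: 19.4
tool_pos: [0.5253, 0.2779, 0.0896]
tool_rot: [-179.9, 0.2, 89.9]
force: [-0.1, -0.6, -1.6]
grip_width: 0.029
```

Request:
{"op": "servo_tool", "data": {
  "plan": [
    [0.2,[-0.1,-0.1,0.5],[0,0,0]],
    [0.2,[0,0,0.5],[0,0,0]],
    [0.2,[0,0,0.3],[0,0,0]],
    [0.2,[0,0,0.1],[0,0,0]],
    [0.2,[0,0,0],[0,0,0]],
    [0.2,[0,0,0],[0,0,0]]
  ]
}}

```text
time_s: 19.9
tool_pos: [0.524, 0.2762, 0.0736]
tool_rot: [-179.8, 0.2, 89.9]
force: [-0.5, -0.0, 0.5]
grip_width: 0.0291
```

Request:
{"op": "servo_tool", "data": {
  "plan": [
    [0.2,[0,0,0.1],[0,0,0]],
    [0.2,[0,0,0.1],[0,0,0]],
    [0.2,[0,0,0.1],[0,0,0]],
    [0.2,[0,0,0.1],[0,0,0]]
  ]
}}

```text
time_s: 20.23
tool_pos: [0.5246, 0.2763, 0.07]
tool_rot: [-179.9, 0.2, 89.9]
force: [-0.7, -0.1, 2.3]
grip_width: 0.0289
```

Request:
{"op": "servo_tool", "data": {
  "plan": [
    [0.2,[0,0,0.05],[0,0,0]],
    [0.2,[0,0,0],[0,0,0]],
    [0.38,[0,0,0],[0,0,0]],
    [0.42,[0,0,0],[0,0,0]],
    [0.55,[0,0,0],[0,0,0]],
    [0.55,[0,0,0],[0,0,0]]
  ]
}}

```text
time_s: 20.73
tool_pos: [0.5252, 0.2768, 0.0704]
tool_rot: [-180.0, 0.1, 89.9]
force: [-1.1, -0.2, 0.1]
grip_width: 0.0427
```

Request:
{"op": "servo_tool", "data": {
  "plan": [
    [0.55,[0,0,-0.5],[0,0,0]],
    [0.55,[0,0,-1.0],[0,0,0]],
    [0.55,[0,0,-2.0],[0,0,0]],
    [0.55,[0,0,-3.0],[0,0,0]],
    [0.55,[0,0,-3.0],[0,0,0]],
    [0.55,[0,0,-3.0],[0,0,0]],
    [0.55,[0,0,0],[0,0,0]],
    [0.55,[0,0,0],[0,0,0]],
    [0.55,[0,0,0],[0,0,0]],
    [0.55,[0,0,0],[0,0,0]],
    [0.55,[0,0,0],[0,0,0]],
    [0.55,[0,0,0],[0,0,0]]
  ]
}}

```text
time_s: 21.73
tool_pos: [0.5245, 0.2759, 0.2047]
tool_rot: [-179.9, 0.2, 89.8]
force: [-0.5, -0.3, -0.2]
grip_width: 0.048
```

```bash
python3 - <<'E'
from h import *
S=cam('scene');T=cam('top')
cv2.imwrite('pics/s4.png',np.hstack([cv2.resize(S[0][170:330,260:450],(475,400)),cv2.resize(T[0][205:285,170:235],(325,400))]))
E
```

```text
(no output)
```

View pics/s4.png

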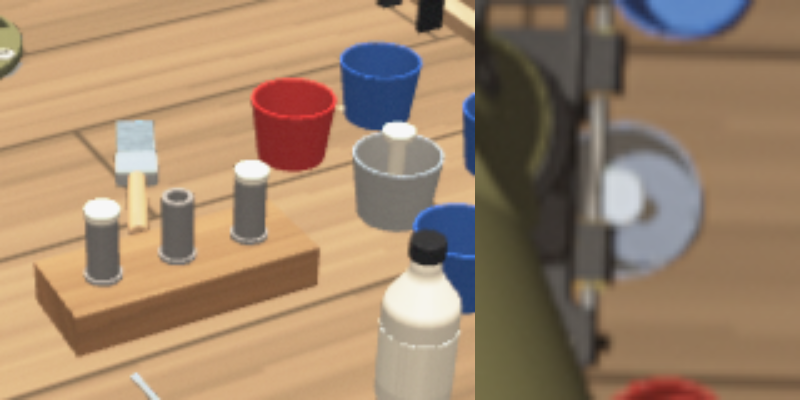

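The plunger stands rod down in the upright grey tin (cap at (399,131)). The two good caps are on their rims at (102,210) and (251,170), the middle barrel is empty, and nothing else has moved. Handing in.

```bash
python3 -c "
from h import *
print(env.get_obs()['force'],env.get_obs()['time_s']);print(env.sign_off())"
```

```text
[-0.56203507 -0.59523075 -0.68358304] 21.8333
the job is handed in; nothing more can be done
None
```

I tried all three plungers, and the middle one is the one that binds. It now stands rod down in the grey steel tin, and the job is handed in at 21.8 s of the 64 s allowed.

- **Outer two:** each slid with an even drag of about 2–3.5 N. I left both fully home, where the force rose to 10–11 N as the cap met the rim at z ≈ 0.1085 m.
- **Middle one:** its resistance began to climb after about 15 mm. When I held still after the first rise (6.2 N), the reading fell to 1.7 N, which was unclear. I pushed about 0.4 mm further, which gave 8.1 N, and stopped there. I pulled it out only after trying the third.
- **Last checks:** the final pictures show the tin upright and in place, both good caps on their rims and the middle barrel empty. What I could see of the rest had not moved; the last crops do not show the jar, the hammer or the offcut. The gripper was open and clear above the tin, with force readings at noise level. No check failed.

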